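# Restock the topping caddy of a baking stall

## Robot

A 6-joint arm with a two-finger parallel gripper is mounted at the origin on the work surface. World frame = base frame: x ahead of the robot, y to its left, z up, the work surface at z = 0. Lengths are in m, angles in degrees, forces in N, time in s.
With the tool pointing down it reaches from about 0.3 to 0.75 m from the base axis. Payload 8.5 kg.
Tool frame: the origin (TCP) lies at the very end of the fingers, on their centre line; the grasp point (between the pads) lies 19 mm behind it; z points along the fingers, y is the line along which they close (so a half turn about z gives the same grasp; the last joint's range is limited). The gripper opens to 85 mm and grips with 20 to 120 N. Pads are 22 mm wide; open, the fingers measure 114 mm over their backs; the gripper's body (76 mm by 85 mm) begins 54 mm behind the grasp point. The pads swing forward as they close: fully open they stand 13 mm farther back than shut.
Start: joints at [-82.81, 21.807, 74.336, -0, 83.858, -12.336], TCP at [0.184, -0.518, 0.196] pointing down, gripper open.
Joint ranges: [-178.18, 178.18], [-50.72, 133.34], [12.68, 142.11], [-81.47, 261.47], [9.98, 163.14], [-165.26, 165.26]. Speed limits (degrees/s): [136.94, 136.94, 180, 180, 180, 180].

## Interface

Orientations are given as a 3x3 rotation matrix whose columns are the frame's x, y, z axes.
In Python, from rig import env, optics, spotter gives the robot as it stands.
- The arm moves only by the shell command python3 -m crank 'ROWS' [FORCE]. ROWS is JSON, one flat list of numbers, 5 for each row, row after row: the finger opening in cm, from 0 to 8.54, then the shift along the tool's x, y, z in cm, then the turn about the tool's z in rad. A call has exactly 8 rows; each row shifts and turns the commanded pose from where the row before left it, along the tool's axes as they then stand; what a row does not reach is not made up. A row lasts 1/12 s, in which the tool goes at most 41.7 mm and 7.16 degrees, less where a joint would pass 70% of its speed; a pose out of reach is approached as far as the arm can. A call is refused whole if a number of a shift passes 4.17 or a number of a turn 0.125, either way. A call with a gripper value outside its range is refused whole. The fingers move at their own pace and stop on an object; FORCE is the grip in N (left out, the last holds). Time passes only in rows, so rows that do not move let the fingers close, or fill a call up. It gives the time, the measured TCP pose, the force, the opening and the grip force at its end, in the units of the state.
- env.observe(): the state, without advancing time (a new reading comes with each control period).
- optics.get_image(name): name is "scene" or "side" or "wrist"; returns a dict with "color" (384x512x3 uint8, red, green, blue), "intrinsics" (3x3 intrinsics, pixels), "distortion" ([k1, k2, p1, p2, k3] as OpenCV has them; the pictures are not rectified), "pose" (4x4, takes a point from camera to world coordinates). Camera axes: x right, y up, looking along -z (the intrinsics and any distortion apply to the point x, -y, -z); pixel columns grow to the right and rows downward; lengths in m; the calibration is good to about 2 mm. A picture is of the moment at which its call begins. There is no depth.
- env.close_job(): hands the job in; it is judged then, once.
Trained networks look in a picture, given as the dict that the camera call returned (one of the last four; its "shot" number tells which), for a name from the list of things; names that differ only in an ending like _2 or _b are one class to them, and where a whole thing is asked for, a point or a joint stands for the part that bears it (a point fixed in the world has none). Each returns a list of dicts, best first, with "score" (0 to 1); they miss things now and then, are a little off and sometimes report something else, mostly with a low value. They report only what shows in the picture. A call takes as long as a camera call. They do not tell look-alikes from the thing itself.
- spotter.look_for(picture, query): "at" ([column, row] as shares, 0 to 1, of the picture: columns of its width, rows of its height, amid what is visible of it).
The state is a dict: "time_s": time; "q": joint angles; "qvel": joint speeds; "joint_efforts": joint torques, N m; "position": TCP position; "tool_rot": TCP orientation; "ft_force": force on the tool from outside, world axes, zero at the start; "wrist_torque": the same for the moment, N m; "grip_width": finger opening in m; "gripper_force": force on a finger pad.
Only numpy, scipy, OpenCV 4.12 (cv2) and the standard library are available. Lean on these libraries where they do the work, as an engineer would, in place of code of your own. Each camera call takes 0.05 s, during which the arm holds its last target. There are 200 camera calls.

## Task

Get the topping caddy ready for opening: gather the four steel shakers with pierced domed tops from the board and stand each one fully down in its own well of the caddy, the two large dredgers in the two large wells and the two small shakers in the two small wells. Keep the shakers upright all the way, and leave the knob-lidded sugar jar and the pot of tasting sticks standing where they are.

Things in the scene. Friction and masses are not known exactly. Their poses are not given: they have to be found in the camera images.
- dredger_low: Lower of the two large steel sugar dredgers, upright: a straight cylinder 60 mm in diameter, 105 mm high in all; its top 16 mm is a dome pierced with small dark holes (straight side up to 89 mm). About 240 g. Origin: centre of its underside; z up its axis. All shakers, jar and pot stand on a board 15 mm thick.
- dredger_tall: Taller of the two large steel sugar dredgers, upright: a straight cylinder 60 mm in diameter, 120 mm high in all; its top 16 mm is a dome pierced with small dark holes (straight side up to 104 mm). About 240 g. Origin: centre of its underside; z up its axis.
- spice_low: Lower of the two small steel spice shakers, upright: a straight cylinder 42 mm in diameter, 88 mm high in all; its top 12 mm is a dome pierced with small dark holes (straight side up to 76 mm). About 120 g. Origin: centre of its underside; z up its axis.
- spice_tall: Taller of the two small steel spice shakers, upright: a straight cylinder 42 mm in diameter, 100 mm high in all; its top 12 mm is a dome pierced with small dark holes (straight side up to 88 mm). About 120 g. Origin: centre of its underside; z up its axis.
- jar: Look-alike that stays: steel sugar jar, 60 mm in diameter, 92 mm high, with a flat unpierced lid and a black knob (109 mm in all). Origin: centre of its underside; z up. It stands with the rest on the board in two rows of four along the board's long side (about y), in any order, mixed with a wooden roller (48 x 100 mm) and a pastry ring (60 x 40 mm).
- pot: Look-alike that stays: open steel pot, 42 mm in diameter, 78 mm high, full of thin wooden tasting sticks that stand out of it to 96 mm. Origin: centre of its underside; z up. On the board, neighbours in a row stand 87 mm or more from centre to centre, the two rows 100 mm or more apart.
- large_well_1: First large holder of the caddy (fixed): white block 98 x 98 x 40 mm with one round well 76 mm across, open at the top, for a large dredger. Origin: centre of its underside, on the well's axis, 2 mm above the table; z up, x and y along its sides. Well floor 8 mm, rim 40 mm above the origin. Holders sit in a 2 x 2 square at 100 mm pitch, any order.
- large_well_2: Second large holder of the caddy (fixed): white block 98 x 98 x 40 mm with one round well 76 mm across, open at the top, for a large dredger. Origin: centre of its underside, on the well's axis, 2 mm above the table; z up, x and y along its sides. Well floor 8 mm, rim 40 mm above the origin.
- small_well_1: First small holder of the caddy (fixed): white block 98 x 98 x 40 mm with one round well 58 mm across, open at the top, for a small shaker. Origin: centre of its underside, on the well's axis, 2 mm above the table; z up, x and y along its sides. Well floor 8 mm, rim 40 mm above the origin. Caddy walls 206 mm long, 30 high; end grips 50 high.
- small_well_2: Second small holder of the caddy (fixed): white block 98 x 98 x 40 mm with one round well 58 mm across, open at the top, for a small shaker. Origin: centre of its underside, on the well's axis, 2 mm above the table; z up, x and y along its sides. Well floor 8 mm, rim 40 mm above the origin.
There are look-alikes about, which are no part of the job. What is shaped like the jar but blue is not meant.

How it is judged:
By the outcome, as a careful person would: the job done as asked, in the order asked, and still so for the second after the job is handed in, with the robot touching nothing.
It also fails if it takes over 106 s, if anything falls off the work surface, if the arm or the gripper's body presses on something with over 40 N, if the wrist force passes 120 N, or if a joint passes its speed limit or range.

## Working session

There is one attempt and no reset: what is moved stays moved. The work goes in short steps, Python scripts to look and compute and a shell command to move; the robot and the scene stay as the last step left them, time stands still between calls to the robot, and variables do not carry over. Pictures are saved under pics/ and viewed, at most 14 in all, crops included, and the job is handed in when it is done.

```bash
ls; mkdir -p pics
python3 - <<'E'
from rig import env, optics, spotter
import cv2
s=env.observe(); print(s['time_s'],s['position'],s['tool_rot'],s['grip_width'])
for n in ("scene","side"):
    p=optics.get_image(n); cv2.imwrite(f'pics/{n}0.png',p['color'][:,:,::-1])
    print(n,p['pose'],p['intrinsics'],p['distortion'])
    for q in ("dredger_low","dredger_tall","spice_low","spice_tall","jar","pot","large_well_1","small_well_1"):
        print(q,[(round(d['at'][0]*512),round(d['at'][1]*384),round(d['score'],2)) for d in spotter.look_for(p,q)])
E
```

```text
pics
0.0 [ 0.18379609 -0.51802102  0.19532226] [[ 9.42484471e-01  3.34249890e-01 -1.82305776e-04]
 [ 3.34249805e-01 -9.42483459e-01  1.41347784e-03]
 [ 3.00634636e-04 -1.39311659e-03 -9.99998984e-01]] 0.08526859504819956
scene [[-0.80666733 -0.4709613   0.357048    0.77413389]
 [ 0.59100349 -0.64113839  0.48954717  0.48905495]
 [-0.00164059  0.60591833  0.79552516  0.84175047]
 [ 0.          0.          0.          1.        ]] [[357.92465261   0.         257.5682101 ]
 [  0.         357.92465261 197.82904078]
 [  0.           0.           1.        ]] [-0.08620084  0.          0.          0.          0.        ]
dredger_low [(340, 303, 0.65), (244, 264, 0.63)]
dredger_tall [(277, 300, 0.88)]
spice_low [(314, 272, 0.74), (214, 169, 0.55)]
spice_tall [(244, 260, 0.89)]
jar [(283, 243, 0.93), (374, 257, 0.59), (337, 219, 0.59), (210, 236, 0.21)]
pot [(210, 234, 0.69)]
large_well_1 [(202, 154, 0.88), (168, 169, 0.82), (340, 301, 0.45)]
small_well_1 [(216, 175, 0.86), (189, 190, 0.65)]
side [[-0.90898701  0.308042   -0.28080731  0.13445649]
 [-0.41682056 -0.66884661  0.61555247  0.6686694 ]
 [ 0.00179899  0.67657546  0.73637111  0.86643332]
 [ 0.          0.          0.          1.        ]] [[420.5816863    0.         256.64289494]
 [  0.         420.5816863  192.51516145]
 [  0.           0.           1.        ]] [-0.05987352  0.          0.          0.          0.        ]
dredger_low [(182, 310, 0.95)]
dredger_tall [(158, 254, 0.8)]
spice_low [(207, 275, 0.93)]
spice_tall [(183, 217, 0.96)]
jar [(279, 272, 0.98), (262, 323, 0.91), (222, 235, 0.84), (274, 162, 0.64), (197, 188, 0.24)]
pot [(199, 187, 0.59), (205, 274, 0.4)]
large_well_1 [(256, 135, 0.92), (288, 139, 0.7)]
small_well_1 [(239, 153, 0.94), (275, 163, 0.57)]
```

Run:
```python
import cv2
a=cv2.imread('pics/scene0.png')[120:345,130:430]; b=cv2.imread('pics/side0.png')[90:345,110:340]
cv2.imwrite('pics/scene_c.png',cv2.resize(a,None,fx=2.66,fy=2.66,interpolation=3))
cv2.imwrite('pics/side_c.png',cv2.resize(b,None,fx=2.35,fy=2.35,interpolation=3))
```

```text
(no output)
```

View pics/scene_c.png

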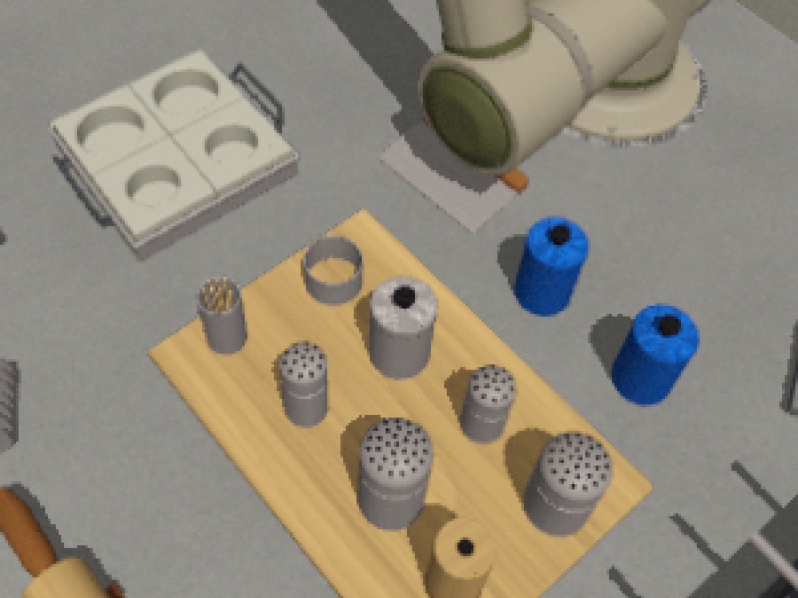

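View pics/side_c.png

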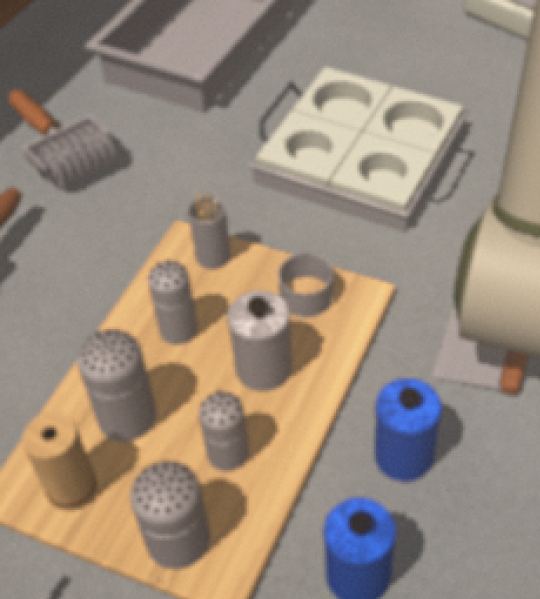

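The four pierced domes are in the scene crop at large (396,470) and (568,480), and small (303,385) and (489,403). The knobbed jar (403,325), stick pot (223,315), blue jars, roller (462,550) and ring have no pierced dome, so they stay. The large wells are at (111,132) and (186,93), and the small ones at (231,141) and (152,186).

```bash
cat > h.py <<'E'
import numpy as np, cv2
from scipy.optimize import least_squares
def proj(p,X):
    P=p['pose']; c=(np.atleast_2d(X)-P[:3,3])@P[:3,:3]; c=c*[1,-1,-1]
    return cv2.projectPoints(c,np.zeros(3),np.zeros(3),p['intrinsics'],np.array(p['distortion']))[0][:,0]
def cyl(x,y,d,h,dome,z0=.015):
    t=np.linspace(0,2*np.pi,72,endpoint=False); r=d/2; out=[]
    for k,(z,rr) in enumerate([(0,r),(h-dome,r)]+[(h-dome+dome*np.sin(a),r*np.cos(a)) for a in np.linspace(.2,1.57,8)]):
        out.append(np.c_[x+rr*np.cos(t),y+rr*np.sin(t),np.full(72,z0+z)])
    return np.vstack(out)
def bbox(u): return np.r_[u.min(0),u.max(0)]
E
python3 - <<'E'
from h import *
from rig import optics
ps=optics.get_image('scene'); pd=optics.get_image('side')
B={'DA':([359,417,433,528],[80,330,157,440]),'DB':([525,432,611,535],[133,461,208,568]),'SA':([277,341,328,426],[149,261,196,343]),'SB':([462,365,516,441],[201,391,247,469]),'jar':([370,278,437,378],[229,292,291,389]),'pot':([200,280,246,353],[190,196,229,268])}
for n,(a,b) in B.items():
    a=np.array(a)/2.66+[130,120]*2; b=np.array(b)/2.35+[110,90]*2
    for d,h,dm in {'D':[(.06,.105,.016),(.06,.12,.016)],'S':[(.042,.088,.012),(.042,.1,.012)],'j':[(.06,.092,.001)],'p':[(.042,.09,.001)]}[n[0]]:
        f=lambda v:np.r_[bbox(proj(ps,cyl(*v,d,h,dm)))-a,bbox(proj(pd,cyl(*v,d,h,dm)))-b]
        r=least_squares(f,[.45,-.2]); print(n,h,r.x.round(4),r.cost.round(1),r.fun.round(1))
W=np.array([[111,132],[186,93],[231,141],[152,186]])/2.66+[130,120]
V=np.array([[343,98],[413,118],[383,167],[309,145]])/2.35+[110,90]
def wells(v):
    x,y,t=v;R=np.array([[np.cos(t),-np.sin(t)],[np.sin(t),np.cos(t)]])
    return np.c_[(np.array([[1,1],[-1,1],[-1,-1],[1,-1]])*.05)@R.T+[x,y],np.full(4,.042)]
for t0 in (0,1.57,3.14,4.71):
    r=least_squares(lambda v:np.r_[(proj(ps,wells(v))-W).ravel(),(proj(pd,wells(v))-V).ravel()],[.4,.1,t0])
    print(r.cost.round(1),r.x.round(4),r.fun.round(1) if r.cost<50 else ''); 
    if r.cost<50: print(wells(r.x).round(4))
for p,X in((ps,[[.5,-.2,0]]),(pd,[[.5,-.2,0]])): print(proj(p,X))
E
```

```text
DA 0.105 [0.5576 0.2657] 6.7 [-1.5  0.8 -1.2 -0.8  0.6  2.7  0.6  0.5]
DA 0.12 [0.5571 0.2682] 3.1 [-0.7 -1.4  0.2 -0.  -1.2 -0.5  0.2  1.4]
DB 0.105 [0.4431 0.361 ] 4.5 [-1.2 -1.4  0.4 -0.1 -1.7 -0.1  0.9  1.2]
DB 0.12 [0.4431 0.3628] 23.9 [-0.7 -3.7  2.7  0.5 -3.4 -3.2  0.5  2. ]
SA 0.088 [0.5692 0.1482] 3.7 [-0.4  1.  -1.2 -0.8  0.1  1.8  1.   0.1]
SA 0.1 [0.5686 0.1511] 1.8 [ 0.2 -0.7 -0.4 -0.  -1.1 -0.6  0.6  1. ]
SB 0.088 [0.4448 0.2621] 4.3 [-1.2 -1.3 -0.1  0.3 -1.2 -0.   1.1  1.7]
SB 0.1 [0.4448 0.2642] 15.0 [-0.7 -3.1  1.3  0.9 -2.4 -2.4  0.6  2.4]
jar 0.092 [0.4609 0.1578] 3.0 [-0.7 -1.4 -0.   0.1 -0.9 -0.4  0.3  1.6]
pot 0.09 [0.5866 0.047 ] 17.4 [-0.9 -3.7  1.8  1.2 -2.6 -2.1  0.3  2.1]
2506.0 [ 0.5082 -0.203   0.1389] 
2506.0 [ 0.5082 -0.203   0.1393] 
2506.0 [ 0.5082 -0.203   0.1393] 
2506.0 [ 0.5082 -0.203   6.4221] 
[[197.88653811 178.16735614]]
[[265.9534595  157.11324704]]
```

```bash
cat >> h.py <<'E'
def wells(v):
    x,y,t=v;R=np.array([[np.cos(t),-np.sin(t)],[np.sin(t),np.cos(t)]])
    return np.c_[(np.array([[1,1],[1,-1],[-1,-1],[-1,1]])*.05)@R.T+[x,y],np.full(4,.042)]
def go(x,y,z,axis=None):
    """shift in tool axes (cm) now, and turn (rad) bringing tool y along axis (deg, mod 180)"""
    from rig import env
    s=env.observe(); R=s['tool_rot']; d=(np.array([x,y,z])-s['position'])
    print('t',round(s['time_s'],2),'pos',s['position'].round(4),'shift cm',(R.T@d*100).round(2))
    if axis is not None:
        yaw=np.degrees(np.arctan2(R[1,1],R[0,1])); e=(axis-yaw+90)%180-90
        print('turn rad',round(-np.radians(e),3),'q6',s['q'][5])
E
python3 - <<'E'
from h import *
from rig import optics
ps=optics.get_image('scene'); pd=optics.get_image('side')
W=np.array([[111,132],[186,93],[231,141],[152,186]])/2.66+[130,120]
V=np.array([[343,98],[413,118],[383,167],[309,145]])/2.35+[110,90]
for t0 in (0,1.57,3.14,4.71):
    r=least_squares(lambda v:np.r_[(proj(ps,wells(v))-W).ravel(),(proj(pd,wells(v))-V).ravel()],[.4,-.2,t0])
    if r.cost<50: print(r.cost.round(1),r.x.round(4),r.fun.round(1)); print(wells(r.x).round(4)); break
go(.569,.151,.22,0)
E
```

```text
3.7 [ 0.5082 -0.1982 -1.5625] [-0.4 -1.4 -0.2 -1.2  0.2  0.1  0.7 -1.  -0.9  0.3 -0.4  0.5 -0.5  0.5
 -0.6  0.2]
[[ 0.5586 -0.2478  0.042 ]
 [ 0.4586 -0.2486  0.042 ]
 [ 0.4577 -0.1486  0.042 ]
 [ 0.5577 -0.1478  0.042 ]]
t 1.1 pos [ 0.1838 -0.5183  0.1959] shift cm [ 58.67 -50.21  -2.41]
turn rad -1.23 q6 -12.334551725783763
```

```bash
python3 -m crank '[8.5,0,0,-1.5,0.113, 8.5,0,0,-1.5,0.113, 8.5,0,0,-1.5,0.114, 8.5,1.93,-3.34,0,0, 8.5,1.93,-3.34,0,0, 8.5,1.93,-3.34,0,0, 8.5,1.93,-3.34,0,0, 8.5,1.93,-3.34,0,0]' 40
python3 -m crank '[8.5,1.93,-3.34,0,0, 8.5,1.93,-3.34,0,0, 8.5,1.93,-3.34,0,0, 8.5,1.93,-3.34,0,0, 8.5,1.93,-3.34,0,0, 8.5,1.93,-3.34,0,0, 8.5,1.93,-3.34,0,0, 8.5,1.93,-3.34,0,0]'
python3 -m crank '[8.5,1.93,-3.34,0,0, 8.5,1.93,-3.34,0,0, 8.5,1.93,-3.34,0,0, 8.5,1.93,-3.34,0,0, 8.5,1.93,-3.34,0,0, 8.5,0,0,0,0, 8.5,0,0,0,0, 8.5,0,0,0,0]'
python3 - <<'E'
from h import *
from rig import optics
go(.569,.151,.22,90)
p=optics.get_image('wrist'); cv2.imwrite('pics/w1.png',p['color'][:,:,::-1]); print(p['pose'].round(3),p['intrinsics'],p['distortion'])
for n,v in dict(SA=(.569,.151,.042,.1,.012),DA=(.557,.268,.06,.12,.016),SB=(.445,.262,.042,.088,.012)).items(): print(n,bbox(proj(p,cyl(*v))),'apex',proj(p,[v[0],v[1],.015+v[3]]),'base',proj(p,[v[0],v[1],.015]))
E
```

```text
time_s: 1.77
position: [0.2807, -0.3496, 0.241]
tool_rot: [[1.0, 0.0, 0.0], [0.0, -1.0, -0.0], [0.0, 0.0, -1.0]]
ft_force: [0.7, -0.9, -0.1]
grip_width: 0.0851
gripper_force: 0.0
time_s: 2.43
position: [0.435, -0.0821, 0.2412]
tool_rot: [[1.0, 0.001, 0.001], [0.001, -1.0, -0.0], [0.001, 0.0, -1.0]]
ft_force: [1.7, -0.6, 0.4]
grip_width: 0.0849
gripper_force: 0.0
time_s: 3.1
position: [0.5305, 0.0829, 0.2408]
tool_rot: [[1.0, 0.001, -0.001], [0.001, -1.0, -0.0], [-0.001, 0.0, -1.0]]
ft_force: [-0.3, 0.4, -0.7]
grip_width: 0.0849
gripper_force: 0.0
t 3.1 pos [0.5305 0.0829 0.2408] shift cm [ 3.86 -6.81  2.07]
turn rad 0.001 q6 86.18906194628624
[[ 0.001  0.953  0.304  0.608]
 [-1.     0.002 -0.001  0.083]
 [-0.001 -0.304  0.953  0.419]
 [ 0.     0.     0.     1.   ]] [[331.89139522   0.         260.58563551]
 [  0.         331.89139522 194.71914948]
 [  0.           0.           1.        ]] [-0.04281776  0.          0.          0.          0.        ]
SA [166.52002778 105.20038264 221.5403391  154.28000643] apex [[186.13793277 133.9784852 ]] base [[204.07238604 123.20202902]]
DA [ 26.91850346 108.39480197 133.50796581 179.86159342] apex [[ 50.27973788 151.40220208]] base [[109.14463271 133.61021205]]
SB [ 78.96111482 204.029078   140.80903715 262.36046615] apex [[ 93.35706402 249.69484022]] base [[125.00607564 219.04646197]]
```

View pics/w1.png

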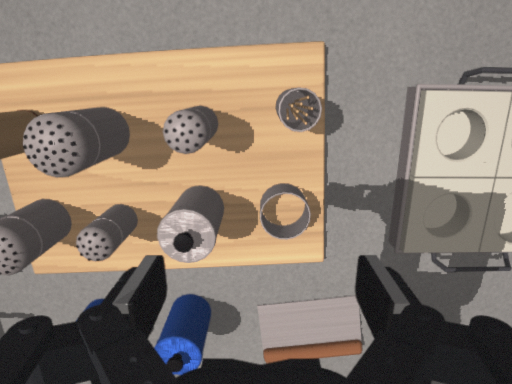

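```bash
python3 -m crank '[8.5,1.93,-3.5,0,0, 8.5,1.93,-3.5,0,0, 8.5,0,0,3,0, 8.5,0,0,3,0, 8.5,0,0,3,0, 8.5,0,0,3,0, 8.5,0,0,3,0, 8.5,0,0,2.8,0]' 40
python3 -m crank '[8.5,0,0,0,0, 3.5,0,0,0,0, 3.5,0,0,0,0, 3.5,0,0,0,0, 3.5,0,0,0,0, 3.5,0,0,0,0, 3.5,0,0,0,0, 3.5,0,0,0,0]'
```

```text
time_s: 3.82
position: [0.5689, 0.1516, 0.0619]
tool_rot: [[1.0, -0.001, 0.0], [-0.001, -1.0, -0.0], [0.0, 0.0, -1.0]]
ft_force: [0.5, -0.3, -0.2]
grip_width: 0.0846
gripper_force: 0.0
time_s: 4.48
position: [0.5713, 0.1528, 0.0663]
tool_rot: [[1.0, 0.001, 0.007], [0.001, -1.0, -0.001], [0.007, 0.001, -1.0]]
ft_force: [-0.4, -1.5, 12.5]
grip_width: 0.0352
gripper_force: 17.9
```

Run:
```python
from rig import optics,env
import cv2,numpy as np
a=optics.get_image('wrist')['color'][100:384]; b=optics.get_image('side')['color'][90:290,110:310]; s=optics.get_image('scene')['color'][180:330,180:330]
im=np.hstack([cv2.resize(b,(400,400)),cv2.resize(s,(400,400))]); cv2.imwrite('pics/g1.png',im[:,:,::-1])
o=env.observe(); print(o['grip_width'],o['gripper_force'],o['ft_force'],o['wrist_torque'],o['position'])
```

```text
0.03499441112586038 17.910973727703094 [-0.90072543 -1.9165471  12.84710544] [-0.73794566  0.107895    0.03443819] [0.57130867 0.15280196 0.06632424]
```

View pics/g1.png

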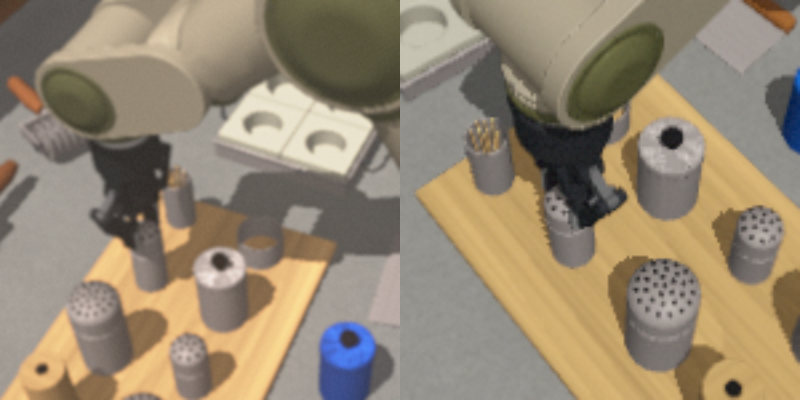

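Run:
```python
from rig import optics,env
from h import *
p=optics.get_image('wrist'); a=p['color']; cv2.imwrite('pics/g2.png',a[:,:,::-1])
o=env.observe(); print(o['position'],'tcp px',proj(p,o['position']),'pad px',proj(p,o['position']+[0,0,.019]))
for h,dm in ((.1,.012),(.088,.012)): print(bbox(proj(p,cyl(.569,.153,.042,h,dm))),proj(p,[.569,.153,.015+h]))
```

```text
[0.57130594 0.1527942  0.06632957] tcp px [[260.52536729 228.29252748]] pad px [[260.49632875 242.40684216]]
[216.40521666 175.83288723 303.66066291 302.80466244] [[259.97072904 275.8809105 ]]
[219.35665936 175.83288723 300.81195594 288.87491989] [[260.03038035 262.69252974]]
```

View pics/g2.png

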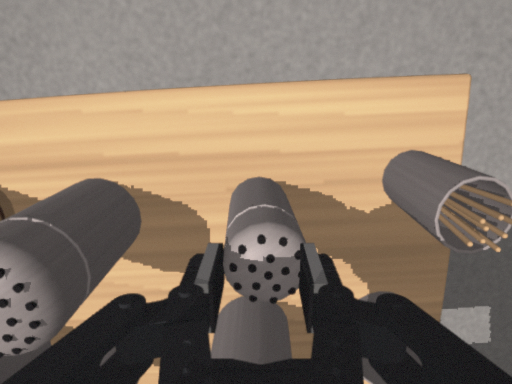

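Run:
```python
from rig import optics,env
from h import *
p=optics.get_image('wrist'); o=env.observe()['position']
for dx in (0,.011):
  for dz in (0,.01,.02,.03,.04,.05,.06):
    print(dx,dz,proj(p,o+[dx,.0175,dz]).round(),proj(p,o+[dx,.021,dz]).round())
```

```text
0 0 [[231. 228.]] [[225. 228.]]
0 0.01 [[229. 235.]] [[223. 235.]]
0 0.02 [[227. 243.]] [[221. 243.]]
0 0.03 [[225. 252.]] [[218. 252.]]
0 0.04 [[223. 262.]] [[216. 262.]]
0 0.05 [[221. 273.]] [[213. 273.]]
0 0.06 [[218. 285.]] [[210. 285.]]
0.011 0 [[230. 210.]] [[224. 210.]]
0.011 0.01 [[228. 217.]] [[222. 217.]]
0.011 0.02 [[227. 224.]] [[220. 224.]]
0.011 0.03 [[225. 232.]] [[217. 232.]]
0.011 0.04 [[222. 240.]] [[215. 240.]]
0.011 0.05 [[220. 250.]] [[212. 250.]]
0.011 0.06 [[217. 262.]] [[208. 262.]]
```

The reported TCP was 4 mm above the commanded height. The width is 35 mm and the tool feels an upward force, so the pads have closed on the dome. In the picture the finger ends sit about 4 cm above the reported TCP. I'll reopen and go lower in steps, watching the force.

```bash
python3 -m crank '[8.5,0,0,0,0, 8.5,0,0,0,0, 8.5,0,0,0,0, 8.5,0,0,0,0, 8.5,0,0,0,0, 8.5,0,0,0.5,0, 8.5,0,0,0.5,0, 8.5,0,0,0.4,0]'
python3 -m crank '[8.5,0,0,0.3,0, 8.5,0,0,0.3,0, 8.5,0,0,0.2,0, 8.5,0,0,0.2,0, 8.5,0,0,0,0, 8.5,0,0,0,0, 8.5,0,0,0,0, 8.5,0,0,0,0]'
python3 - <<'E'
from rig import optics,env
from h import *
p=optics.get_image('wrist'); cv2.imwrite('pics/g3.png',p['color'][:,:,::-1]); o=env.observe()['position']
for dz in (0,.02,.03,.04,.05): print(dz,proj(p,o+[.011,.0425,dz]).round())
b=bbox(proj(p,cyl(.569,.153,.042,.1,.012))); print(b)
E
```

```text
time_s: 5.4
position: [0.569, 0.1532, 0.048]
tool_rot: [[1.0, 0.001, -0.001], [0.001, -1.0, -0.0], [-0.001, 0.0, -1.0]]
ft_force: [-0.1, 0.7, -0.1]
grip_width: 0.0849
gripper_force: 0.0
time_s: 6.07
position: [0.5694, 0.1532, 0.0391]
tool_rot: [[1.0, 0.001, 0.0], [0.001, -1.0, 0.0], [0.0, -0.0, -1.0]]
ft_force: [-0.7, -0.2, 0.3]
grip_width: 0.0851
gripper_force: 0.0
0 [[187. 210.]]
0.02 [[178. 224.]]
0.03 [[174. 232.]]
0.04 [[168. 241.]]
0.05 [[162. 251.]]
[208.47872575 183.12154985 312.91790179 339.73739315]
```

View pics/g3.png

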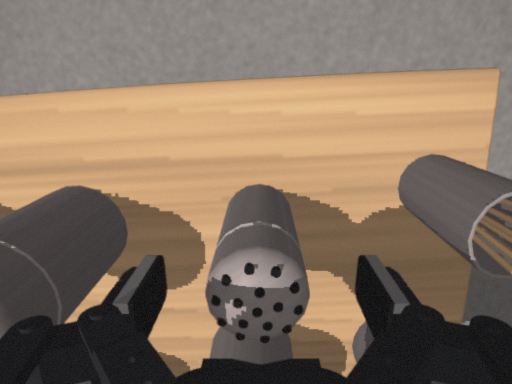

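Open finger tips show about 5 cm above the reported TCP, at row 257. The grasp has to go about 2 cm lower still.

```bash
python3 -m crank '[8.5,0,0,0.5,0, 8.5,0,0,0.5,0, 8.5,0,0,0.5,0, 8.5,0,0,0.4,0, 8.5,0,0,0,0, 8.5,0,0,0,0, 8.5,0,0,0,0, 8.5,0,0,0,0]' 40
python3 -m crank '[3.5,0,0,0,0, 3.5,0,0,0,0, 3.5,0,0,0,0, 3.5,0,0,0,0, 3.5,0,0,0,0, 3.5,0,0,0,0, 3.5,0,0,0,0, 3.5,0,0,0,0]'
```

```text
time_s: 6.78
position: [0.5695, 0.1532, 0.0202]
tool_rot: [[1.0, 0.001, 0.001], [0.001, -1.0, 0.0], [0.001, -0.0, -1.0]]
ft_force: [0.4, -0.4, 0.3]
grip_width: 0.0853
gripper_force: 0.0
time_s: 7.45
position: [0.5694, 0.1533, 0.0201]
tool_rot: [[1.0, 0.001, 0.0], [0.001, -1.0, 0.0], [0.0, -0.0, -1.0]]
ft_force: [-0.2, 0.9, 2.9]
grip_width: 0.041
gripper_force: 40.1
```

```bash
python3 -m crank '[3.5,0,0,-2,0, 3.5,0,0,-4,0, 3.5,0,0,-4,0, 3.5,0,0,-4,0, 3.5,-0.15,3.76,0,0, 3.5,-0.15,3.76,0,0, 3.5,-0.15,3.76,0,0, 3.5,-0.15,3.76,0,0]'
python3 -m crank '[3.5,-0.15,3.76,0,0, 3.5,-0.15,3.76,0,0, 3.5,-0.15,3.76,0,0, 3.5,-0.15,3.76,0,0, 3.5,0,0,0,0, 3.5,0,0,0,0, 3.5,0,0,0,0, 3.5,0,0,0,0]'
python3 - <<'E'
from rig import optics,env,spotter
from h import *
p=optics.get_image('wrist'); cv2.imwrite('pics/g4.png',p['color'][:,:,::-1])
t=np.linspace(0,6.28,40)
for n,x,y,r in (('s2',.5577,-.1478,.029),('s1',.4577,-.1486,.029),('l1',.5586,-.2478,.038)):
    print(n,bbox(proj(p,np.c_[x+r*np.cos(t),y+r*np.sin(t),0*t+.042])).round())
# caddy outline corners at z=.042
print(proj(p,[[.607,-.099,.042],[.607,-.297,.042]]).round())
go(.5577,-.1478,.015,90)
p1=cv2.imread('pics/w1.png')
p['pose']=np.array([[.001,.953,.304,.608],[-1,.002,-.001,.083],[-.001,-.304,.953,.419],[0,0,0,1]])
for x,y in ((.5577,-.1478),(.4577,-.1486)): print('w1',bbox(proj(p,np.c_[x+.029*np.cos(t),y+.029*np.sin(t),0*t+.042])).round())
E
```

```text
time_s: 8.12
position: [0.5628, 0.0013, 0.1596]
tool_rot: [[1.0, 0.001, -0.001], [0.001, -1.0, -0.0], [-0.001, 0.0, -1.0]]
ft_force: [0.3, -0.6, -1.2]
grip_width: 0.0415
gripper_force: 40.8
time_s: 8.78
position: [0.5575, -0.1466, 0.1597]
tool_rot: [[1.0, 0.002, -0.001], [0.002, -1.0, 0.0], [-0.001, -0.0, -1.0]]
ft_force: [-0.2, -0.4, -1.0]
grip_width: 0.0414
gripper_force: 41.0
s2 [231. 145. 293. 206.]
s1 [234. 247. 291. 297.]
l1 [329. 135. 411. 215.]
[[207. 122.]
 [430. 124.]]
t 8.83 pos [ 0.5575 -0.1465  0.1598] shift cm [ 0.02  0.14 14.48]
turn rad 0.002 q6 63.3797072044458
w1 [437. 111. 487. 162.]
w1 [425. 196. 471. 240.]
```

View pics/g4.png

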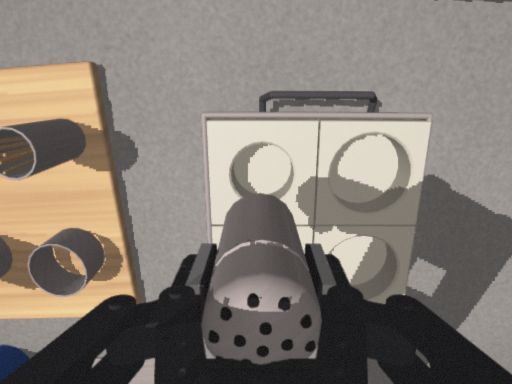

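The shaker is held upright. The well rims sit about 3 px above the prediction, so the wells are about 2.5 mm further in x. Lowering.

```bash
python3 -m crank '[3.5,0.25,0.13,3.5,0, 3.5,0,0,3.5,0, 3.5,0,0,2.5,0, 3.5,0,0,1.7,0, 3.5,0,0,1.3,0, 3.5,0,0,1,0, 3.5,0,0,0.9,0, 3.5,0,0,0,0]'
python3 -m crank '[3.5,0,0,0,0, 3.5,0,0,0,0, 6,0,0,0,0, 6,0,0,0,0, 6,0,0,0,0, 6,0,0,0,0, 6,0,0,0,0, 6,0,0,0,0]'
```

```text
time_s: 9.5
position: [0.5601, -0.1477, 0.0152]
tool_rot: [[1.0, 0.002, -0.001], [0.002, -1.0, 0.001], [-0.001, -0.001, -1.0]]
ft_force: [-0.4, 0.2, -0.8]
grip_width: 0.0411
gripper_force: 40.6
time_s: 10.17
position: [0.56, -0.149, 0.016]
tool_rot: [[1.0, 0.001, 0.0], [0.001, -1.0, -0.0], [0.0, 0.0, -1.0]]
ft_force: [-0.7, 0.0, 0.6]
grip_width: 0.0602
gripper_force: 0.0
```

```bash
python3 -m crank '[6,0,0,-3,0, 6,0,0,-4,0, 8.5,0,0,-4,0, 8.5,0,0,-4,0, 8.5,0,0,-1,0, 8.5,0,-3.8,0,0, 8.5,0,-3.8,0,0, 8.5,0,-3.8,0,0]'
python3 -m crank '[8.5,0,-3.8,0,0, 8.5,0,-3.8,0,0, 8.5,0,-3.8,0,0, 8.5,0,-3.8,0,0, 8.5,0,-3.8,0,0, 8.5,0,-3.8,0,0, 8.5,0,-3.8,0,0, 8.5,0,-3.8,0,0]'
python3 - <<'E'
from rig import optics,env,spotter
from h import *
p=optics.get_image('wrist'); cv2.imwrite('pics/g5.png',p['color'][:,:,::-1])
for x,y,d,h,dm in ((.558,.271,.06,.12,.016),(.443,.364,.06,.105,.016),(.445,.265,.042,.088,.012)): print(bbox(proj(p,cyl(x,y,d,h,dm))).round())
go(.558,.271,.03,90)
E
```

```text
time_s: 10.83
position: [0.5596, -0.034, 0.1758]
tool_rot: [[1.0, -0.001, 0.0], [-0.001, -1.0, 0.0], [0.0, -0.0, -1.0]]
ft_force: [0.9, 0.9, -0.2]
grip_width: 0.0848
gripper_force: 0.0
time_s: 11.5
position: [0.5592, 0.2709, 0.1756]
tool_rot: [[1.0, 0.001, -0.0], [0.001, -1.0, -0.0], [-0.0, 0.0, -1.0]]
ft_force: [-0.2, 0.1, 0.6]
grip_width: 0.0849
gripper_force: 0.0
[220. 139. 301. 237.]
[124. 242. 206. 344.]
[244. 247. 289. 325.]
t 11.55 pos [0.5583 0.277  0.1753] shift cm [-0.02  0.64 14.53]
turn rad 0.006 q6 105.12038818920112
```

View pics/g5.png

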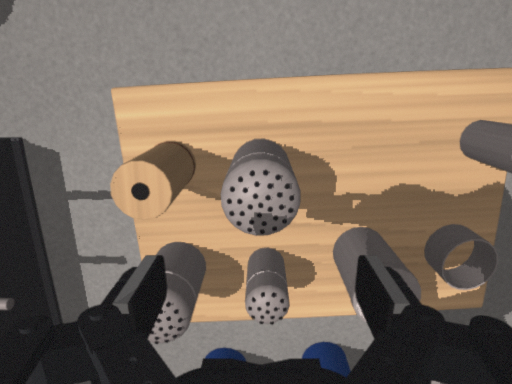

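```bash
python3 -m crank '[8.5,-0.1,0,0,0, 8.5,0,0,0,0, 8.5,0,0,0,0, 8.5,0,0,0,0, 8.5,0,0,2,0, 8.5,0,0,2,0, 8.5,0,0,2,0, 8.5,0,0,0,0]' 50
python3 -c "
from h import *
go(.558,.271,.03,90)"
```

```text
time_s: 12.22
position: [0.5572, 0.2673, 0.1123]
tool_rot: [[1.0, -0.001, -0.007], [-0.001, -1.0, -0.002], [-0.007, 0.002, -1.0]]
ft_force: [0.5, -0.5, 0.3]
grip_width: 0.085
gripper_force: 0.0
t 12.22 pos [0.5572 0.2673 0.1123] shift cm [ 0.14 -0.38  8.23]
turn rad -0.001 q6 104.73448774181898
```

```bash
python3 -m crank '[8.5,0.05,-0.15,2,0, 8.5,0,0,2,0, 8.5,0,0,1.5,0, 8.5,0,0,1,0, 8.5,0,0,1,0, 8.5,0,0,0.7,0, 8.5,0,0,0,0, 8.5,0,0,0,0]'
python3 -m crank '[5.3,0,0,0,0, 5.3,0,0,0,0, 5.3,0,0,0,0, 5.3,0,0,0,0, 5.3,0,0,0,0, 5.3,0,0,0,0, 5.3,0,0,0,0, 5.3,0,0,0,0]'
```

```text
time_s: 12.88
position: [0.5595, 0.2705, 0.0343]
tool_rot: [[1.0, 0.001, 0.0], [0.001, -1.0, 0.0], [0.0, -0.0, -1.0]]
ft_force: [0.3, -0.4, 0.7]
grip_width: 0.0849
gripper_force: 0.0
time_s: 13.55
position: [0.5597, 0.2708, 0.0349]
tool_rot: [[1.0, 0.001, 0.002], [0.001, -1.0, 0.0], [0.002, -0.0, -1.0]]
ft_force: [-0.4, 1.0, 6.6]
grip_width: 0.059
gripper_force: 53.3
```

```bash
python3 -m crank '[5.3,0,0,-1.5,0, 5.3,0,0,-3.2,0, 5.3,0,0,-3.2,0, 5.3,0,0,-3.2,0, 5.3,0,0,-3.2,0, 5.3,0,2.5,0,0, 5.3,0,3.7,0,0, 5.3,0,3.7,0,0]'
python3 -m crank '[5.3,0,3.7,0,0, 5.3,0,3.7,0,0, 5.3,0,3.7,0,0, 5.3,0,3.7,0,0, 5.3,0,3.7,0,0, 5.3,0,3.7,0,0, 5.3,0,3.7,0,0, 5.3,0,3.7,0,0]'
python3 -m crank '[5.3,0,3.7,0,0, 5.3,0,3.7,0,0, 5.3,0,3.0,0,0, 5.3,0,1.7,0,0, 5.3,0,0,0,0, 5.3,0,0,0,0, 5.3,0,0,0,0, 5.3,0,0,0,0]'
python3 - <<'E'
from rig import optics,env,spotter
from h import *
p=optics.get_image('wrist'); cv2.imwrite('pics/g6.png',p['color'][:,:,::-1])
t=np.linspace(0,6.28,40); print(bbox(proj(p,np.c_[.561+.038*np.cos(t),-.248+.038*np.sin(t),0*t+.042])).round())
go(.561,-.248,.031,90)
E
```

```text
time_s: 14.22
position: [0.5586, 0.171, 0.1767]
tool_rot: [[1.0, 0.003, -0.001], [0.003, -1.0, -0.0], [-0.001, 0.0, -1.0]]
ft_force: [0.4, -0.8, -4.5]
grip_width: 0.059
gripper_force: 55.3
time_s: 14.88
position: [0.5588, -0.1261, 0.1764]
tool_rot: [[1.0, 0.001, -0.001], [0.001, -1.0, 0.001], [-0.001, -0.001, -1.0]]
ft_force: [1.2, 1.1, -3.5]
grip_width: 0.0587
gripper_force: 55.3
time_s: 15.55
position: [0.5597, -0.244, 0.1769]
tool_rot: [[1.0, 0.002, -0.0], [0.002, -1.0, 0.001], [-0.0, -0.001, -1.0]]
ft_force: [-0.5, 0.8, -3.2]
grip_width: 0.0592
gripper_force: 55.4
[226. 132. 304. 208.]
t 15.6 pos [ 0.5598 -0.2441  0.177 ] shift cm [ 0.12  0.4  14.6 ]
turn rad 0.002 q6 55.20239554281262
```

View pics/g6.png

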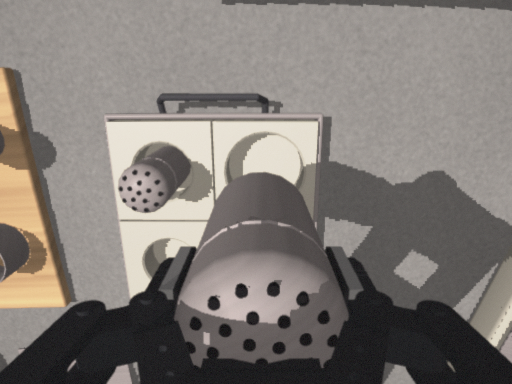

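```bash
python3 -m crank '[5.3,0.12,0.4,3.5,0, 5.3,0,0,3.5,0, 5.3,0,0,2.5,0, 5.3,0,0,1.7,0, 5.3,0,0,1.3,0, 5.3,0,0,1,0, 5.3,0,0,0.9,0, 5.3,0,0,0.1,0]'
python3 -m crank '[5.3,0,0,0,0, 5.3,0,0,0,0, 7.8,0,0,0,0, 7.8,0,0,0,0, 7.8,0,0,0,0, 7.8,0,0,0,0, 7.8,0,0,0,0, 7.8,0,0,0,0]'
```

```text
time_s: 16.27
position: [0.5605, -0.2487, 0.0307]
tool_rot: [[1.0, 0.001, -0.002], [0.001, -1.0, 0.001], [-0.002, -0.001, -1.0]]
ft_force: [-0.5, 0.3, -4.1]
grip_width: 0.0589
gripper_force: 55.4
time_s: 16.93
position: [0.5609, -0.2495, 0.0321]
tool_rot: [[1.0, 0.001, 0.0], [0.001, -1.0, -0.0], [0.0, 0.0, -1.0]]
ft_force: [0.5, 0.7, -1.0]
grip_width: 0.0778
gripper_force: 0.0
```

```bash
python3 -m crank '[7.8,0,0,-2,0, 7.8,0,0,-3,0, 7.8,0,0,-3.5,0, 8.5,0,0,-3.5,0, 8.5,0,0,-3,0, 8.5,-0.65,-3.4,0,0, 8.5,-0.65,-3.4,0,0, 8.5,-0.65,-3.4,0,0]'
python3 -m crank '[8.5,-0.65,-3.4,0,0, 8.5,-0.65,-3.4,0,0, 8.5,-0.65,-3.4,0,0, 8.5,-0.65,-3.4,0,0, 8.5,-0.65,-3.4,0,0, 8.5,-0.65,-3.4,0,0, 8.5,-0.65,-3.4,0,0, 8.5,-0.65,-3.4,0,0]'
python3 -m crank '[8.5,-0.65,-3.4,0,0, 8.5,-0.65,-3.4,0,0, 8.5,-0.65,-3.4,0,0, 8.5,-0.65,-3.4,0,0, 8.5,-0.65,-3.4,0,0, 8.5,-0.65,-3.4,0,0, 8.5,-0.65,-3.4,0,0, 8.5,0,0,0,0]'
python3 -m crank '[8.5,0,0,0,0, 8.5,0,0,0,0, 8.5,0,0,0,0, 8.5,0,0,0,0, 8.5,0,0,0,0, 8.5,0,0,0,0, 8.5,0,0,0,0, 8.5,0,0,0,0]'
python3 - <<'E'
from rig import optics,env,spotter
from h import *
p=optics.get_image('wrist'); cv2.imwrite('pics/g7.png',p['color'][:,:,::-1])
for x,y,d,h,dm in ((.443,.364,.06,.105,.016),(.445,.265,.042,.088,.012)): print(bbox(proj(p,cyl(x,y,d,h,dm))).round())
go(.443,.364,.018,90)
E
```

```text
time_s: 17.6
position: [0.5408, -0.1466, 0.1823]
tool_rot: [[1.0, -0.0, 0.001], [-0.0, -1.0, -0.0], [0.001, 0.0, -1.0]]
ft_force: [0.1, 1.0, 1.1]
grip_width: 0.0852
gripper_force: 0.0
time_s: 18.27
position: [0.4884, 0.126, 0.1821]
tool_rot: [[1.0, 0.001, 0.0], [0.001, -1.0, -0.0], [0.0, 0.0, -1.0]]
ft_force: [0.9, -0.1, 0.1]
grip_width: 0.085
gripper_force: 0.0
time_s: 18.93
position: [0.4416, 0.3672, 0.1817]
tool_rot: [[1.0, 0.006, -0.0], [0.006, -1.0, 0.002], [-0.0, -0.002, -1.0]]
ft_force: [-0.3, 0.0, -0.2]
grip_width: 0.0848
gripper_force: 0.0
time_s: 19.6
position: [0.4435, 0.3622, 0.182]
tool_rot: [[1.0, 0.0, 0.0], [0.0, -1.0, 0.0], [0.0, -0.0, -1.0]]
ft_force: [0.2, 0.9, -0.4]
grip_width: 0.0851
gripper_force: 0.0
[221. 138. 296. 225.]
[332. 145. 401. 207.]
t 19.65 pos [0.4434 0.3623 0.182 ] shift cm [-0.04 -0.17 16.4 ]
turn rad 0.001 q6 117.3810856110269
```

View pics/g7.png

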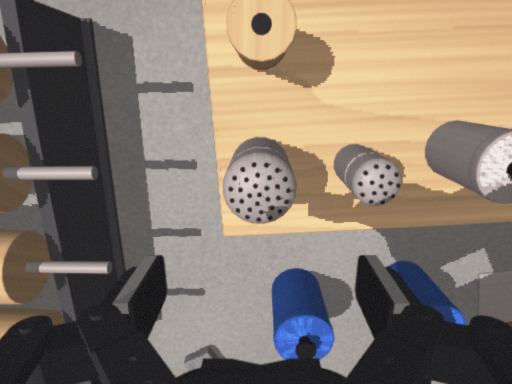

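```bash
python3 -m crank '[8.5,0.05,-0.07,3.5,0, 8.5,0,0,3.5,0, 8.5,0,0,3,0, 8.5,0,0,2,0, 8.5,0,0,1.6,0, 8.5,0,0,1.4,0, 8.5,0,0,1.4,0, 8.5,0,0,0,0]' 50
python3 -m crank '[8.5,0,0,0,0, 5.3,0,0,0,0, 5.3,0,0,0,0, 5.3,0,0,0,0, 5.3,0,0,0,0, 5.3,0,0,0,0, 5.3,0,0,0,0, 5.3,0,0,0,0]'
```

```text
time_s: 20.32
position: [0.4426, 0.3625, 0.0155]
tool_rot: [[1.0, 0.001, -0.004], [0.001, -1.0, -0.002], [-0.004, 0.002, -1.0]]
ft_force: [-0.4, 0.0, 0.3]
grip_width: 0.085
gripper_force: 0.0
time_s: 20.98
position: [0.4444, 0.3635, 0.0192]
tool_rot: [[1.0, 0.001, 0.002], [0.001, -1.0, 0.001], [0.002, -0.001, -1.0]]
ft_force: [-1.4, 0.4, 7.3]
grip_width: 0.0592
gripper_force: 53.8
```

```bash
python3 -m crank '[5.3,0,0,-1.5,0, 5.3,0,0,-3,0, 5.3,0,0,-3.5,0, 5.3,0,0,-3.5,0, 5.3,0,0,-3,0, 5.3,0.1,2.6,0,0, 5.3,0.1,3.6,0,0, 5.3,0.1,3.6,0,0]'
python3 -m crank '[5.3,0.1,3.6,0,0, 5.3,0.1,3.6,0,0, 5.3,0.1,3.6,0,0, 5.3,0.1,3.6,0,0, 5.3,0.1,3.6,0,0, 5.3,0.1,3.6,0,0, 5.3,0.1,3.6,0,0, 5.3,0.1,3.6,0,0]'
python3 -m crank '[5.3,0.1,3.6,0,0, 5.3,0.1,3.6,0,0, 5.3,0.1,3.6,0,0, 5.3,0.1,3.6,0,0, 5.3,0.1,3.6,0,0, 5.3,0.1,2.8,0,0, 5.3,0,1.0,0,0, 5.3,0,0,0,0]'
python3 -m crank '[5.3,0,0,0,0, 5.3,0,0,0,0, 5.3,0,0,0,0, 5.3,0,0,0,0, 5.3,0,0,0,0, 5.3,0,0,0,0, 5.3,0,0,0,0, 5.3,0,0,0,0]'
python3 - <<'E'
from rig import optics,env,spotter
from h import *
p=optics.get_image('wrist'); cv2.imwrite('pics/g8.png',p['color'][:,:,::-1])
t=np.linspace(0,6.28,40); print(bbox(proj(p,np.c_[.461+.038*np.cos(t),-.249+.038*np.sin(t),0*t+.042])).round())
go(.461,-.249,.015,90)
E
```

```text
time_s: 21.65
position: [0.4463, 0.2644, 0.1631]
tool_rot: [[1.0, 0.003, 0.0], [0.003, -1.0, 0.0], [0.0, -0.0, -1.0]]
ft_force: [1.5, -0.0, -3.3]
grip_width: 0.0584
gripper_force: 55.0
time_s: 22.32
position: [0.4545, -0.0244, 0.163]
tool_rot: [[1.0, 0.001, -0.0], [0.001, -1.0, 0.0], [-0.0, -0.0, -1.0]]
ft_force: [0.7, 0.1, -2.7]
grip_width: 0.059
gripper_force: 55.0
time_s: 22.98
position: [0.4609, -0.2428, 0.1625]
tool_rot: [[1.0, -0.002, -0.001], [-0.002, -1.0, 0.0], [-0.001, -0.0, -1.0]]
ft_force: [0.1, 0.2, -2.4]
grip_width: 0.0593
gripper_force: 55.2
time_s: 23.65
position: [0.4613, -0.2407, 0.163]
tool_rot: [[1.0, 0.001, 0.0], [0.001, -1.0, -0.0], [0.0, 0.0, -1.0]]
ft_force: [-0.5, 0.1, -3.8]
grip_width: 0.0592
gripper_force: 55.2
[229. 136. 310. 215.]
t 23.7 pos [ 0.4613 -0.2408  0.1629] shift cm [-0.03  0.82 14.79]
turn rad 0.001 q6 49.33982029464447
```

View pics/g8.png

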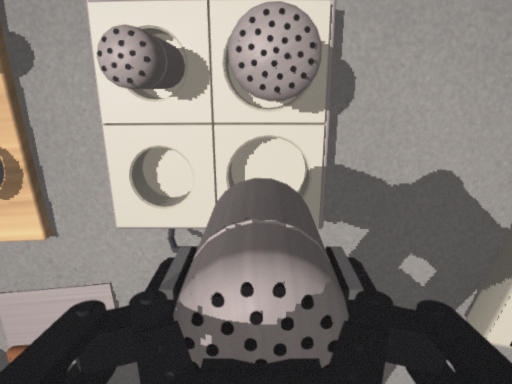

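```bash
python3 -m crank '[5.3,0,0.77,1.5,0, 5.3,0,0,3,0, 5.3,0,0,3.5,0, 5.3,0,0,2.5,0, 5.3,0,0,1.7,0, 5.3,0,0,1.2,0, 5.3,0,0,1.0,0, 5.3,0,0,0.35,0]'
python3 -m crank '[5.3,0,0,0,0, 5.3,0,0,0,0, 7.8,0,0,0,0, 7.8,0,0,0,0, 7.8,0,0,0,0, 7.8,0,0,0,0, 7.8,0,0,0,0, 7.8,0,0,0,0]'
```

```text
time_s: 24.37
position: [0.4609, -0.2482, 0.0142]
tool_rot: [[1.0, 0.001, -0.001], [0.001, -1.0, 0.001], [-0.001, -0.001, -1.0]]
ft_force: [-6.7, 2.8, 20.0]
grip_width: 0.0589
gripper_force: 56.9
time_s: 25.03
position: [0.4614, -0.2486, 0.0156]
tool_rot: [[1.0, 0.001, 0.0], [0.001, -1.0, -0.0], [0.0, 0.0, -1.0]]
ft_force: [-0.7, -0.4, 0.1]
grip_width: 0.0782
gripper_force: 0.0
```

```bash
python3 -m crank '[7.8,0,0,-2,0, 7.8,0,0,-3,0, 7.8,0,0,-3.5,0, 8.5,0,0,-3.5,0, 8.5,0,0,-3,0, 8.5,-0.11,-3.42,0,0, 8.5,-0.11,-3.42,0,0, 8.5,-0.11,-3.42,0,0]' 40
python3 -m crank '[8.5,-0.11,-3.42,0,0, 8.5,-0.11,-3.42,0,0, 8.5,-0.11,-3.42,0,0, 8.5,-0.11,-3.42,0,0, 8.5,-0.11,-3.42,0,0, 8.5,-0.11,-3.42,0,0, 8.5,-0.11,-3.42,0,0, 8.5,-0.11,-3.42,0,0]'
python3 -m crank '[8.5,-0.11,-3.42,0,0, 8.5,-0.11,-3.42,0,0, 8.5,-0.11,-3.42,0,0, 8.5,-0.11,-3.42,0,0, 8.5,0,0,0,0, 8.5,0,0,0,0, 8.5,0,0,0,0, 8.5,0,0,0,0]'
python3 -m crank '[8.5,0,0,0,0, 8.5,0,0,0,0, 8.5,0,0,0,0, 8.5,0,0,0,0, 8.5,0,0,0,0, 8.5,0,0,0,0, 8.5,0,0,0,0, 8.5,0,0,0,0]'
python3 -c "
from h import *
go(.446,.264,.013,90)"
```

```text
time_s: 25.7
position: [0.4577, -0.145, 0.1658]
tool_rot: [[1.0, -0.001, 0.001], [-0.001, -1.0, -0.0], [0.001, 0.0, -1.0]]
ft_force: [0.4, 0.5, 0.3]
grip_width: 0.0853
gripper_force: 0.0
time_s: 26.37
position: [0.4485, 0.1293, 0.1656]
tool_rot: [[1.0, 0.001, 0.0], [0.001, -1.0, -0.0], [0.0, 0.0, -1.0]]
ft_force: [0.7, -0.5, 0.4]
grip_width: 0.085
gripper_force: 0.0
time_s: 27.03
position: [0.4445, 0.2635, 0.1655]
tool_rot: [[1.0, -0.0, -0.0], [-0.0, -1.0, -0.0], [-0.0, 0.0, -1.0]]
ft_force: [-0.8, -0.1, 0.0]
grip_width: 0.0847
gripper_force: 0.0
time_s: 27.7
position: [0.4444, 0.2644, 0.1654]
tool_rot: [[1.0, 0.001, -0.0], [0.001, -1.0, -0.0], [-0.0, 0.0, -1.0]]
ft_force: [0.5, -0.2, -0.2]
grip_width: 0.0849
gripper_force: 0.0
t 27.7 pos [0.4444 0.2644 0.1654] shift cm [ 0.16  0.04 15.24]
turn rad 0.001 q6 107.57756507459548
```

```bash
python3 -m crank '[8.5,0.1,0,3,0, 8.5,0,0,3.5,0, 8.5,0,0,3,0, 8.5,0,0,2,0, 8.5,0,0,1.5,0, 8.5,0,0,1.2,0, 8.5,0,0,1.0,0, 8.5,0,0,0,0]' 40
python3 -m crank '[8.5,0,0,0,0, 3.5,0,0,0,0, 3.5,0,0,0,0, 3.5,0,0,0,0, 3.5,0,0,0,0, 3.5,0,0,0,0, 3.5,0,0,0,0, 3.5,0,0,0,0]'
```

```text
time_s: 28.37
position: [0.4445, 0.2642, 0.0117]
tool_rot: [[1.0, 0.001, -0.003], [0.001, -1.0, -0.001], [-0.003, 0.001, -1.0]]
ft_force: [-0.6, 0.3, -0.2]
grip_width: 0.0851
gripper_force: 0.0
time_s: 29.03
position: [0.4457, 0.2645, 0.0141]
tool_rot: [[1.0, 0.001, 0.001], [0.001, -1.0, 0.0], [0.001, -0.0, -1.0]]
ft_force: [-0.6, -0.3, 5.9]
grip_width: 0.0415
gripper_force: 40.0
```

```bash
python3 -m crank '[3.5,0,0,-1.5,0, 3.5,0,0,-3,0, 3.5,0,0,-3.5,0, 3.5,0,0,-3.5,0, 3.5,0,0,-3,0, 3.5,0.12,2.5,0,0, 3.5,0.12,3.5,0,0, 3.5,0.12,3.5,0,0]'
python3 -m crank '[3.5,0.12,3.5,0,0, 3.5,0.12,3.5,0,0, 3.5,0.12,3.5,0,0, 3.5,0.12,3.5,0,0, 3.5,0.12,3.5,0,0, 3.5,0.12,3.5,0,0, 3.5,0.12,3.5,0,0, 3.5,0.12,3.5,0,0]'
python3 -m crank '[3.5,0.12,2.5,0,0, 3.5,0,1.4,0,0, 3.5,0,0,0,0, 3.5,0,0,0,0, 3.5,0,0,0,0, 3.5,0,0,0,0, 3.5,0,0,0,0, 3.5,0,0,0,0]'
python3 - <<'E'
from rig import optics,env,spotter
from h import *
p=optics.get_image('wrist'); cv2.imwrite('pics/g9.png',p['color'][:,:,::-1])
t=np.linspace(0,6.28,40); print(bbox(proj(p,np.c_[.460+.029*np.cos(t),-.149+.029*np.sin(t),0*t+.042])).round())
go(.460,-.149,.010,90)
E
```

```text
time_s: 29.7
position: [0.4487, 0.1688, 0.1587]
tool_rot: [[1.0, 0.003, 0.001], [0.003, -1.0, 0.0], [0.001, -0.0, -1.0]]
ft_force: [1.0, 0.1, -1.1]
grip_width: 0.0412
gripper_force: 41.0
time_s: 30.37
position: [0.4584, -0.1122, 0.1584]
tool_rot: [[1.0, 0.001, -0.0], [0.001, -1.0, 0.0], [-0.0, -0.0, -1.0]]
ft_force: [1.2, 0.9, -1.5]
grip_width: 0.041
gripper_force: 41.0
time_s: 31.03
position: [0.4602, -0.1488, 0.1585]
tool_rot: [[1.0, 0.002, 0.0], [0.002, -1.0, 0.0], [0.0, -0.0, -1.0]]
ft_force: [0.8, 0.0, -1.4]
grip_width: 0.0412
gripper_force: 41.0
[229. 146. 292. 207.]
t 31.08 pos [ 0.4602 -0.1489  0.1585] shift cm [-0.02  0.   14.85]
turn rad 0.002 q6 57.90550428639471
```

View pics/g9.png

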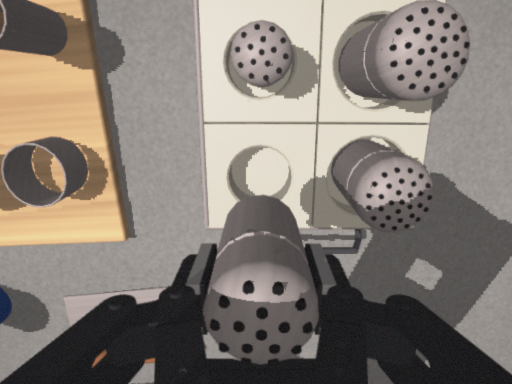

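The last small well's rim (230–291, top at row 146) is where predicted, and the other three shakers stand in their wells. Lowering the last one.

```bash
python3 -m crank '[3.5,0,0,1.5,0, 3.5,0,0,3,0, 3.5,0,0,3.5,0, 3.5,0,0,2.5,0, 3.5,0,0,1.7,0, 3.5,0,0,1.2,0, 3.5,0,0,1.0,0, 3.5,0,0,0.4,0]'
python3 -m crank '[3.5,0,0,0,0, 3.5,0,0,0,0, 6,0,0,0,0, 6,0,0,0,0, 6,0,0,0,0, 6,0,0,0,0, 6,0,0,0,0, 6,0,0,0,0]'
python3 -m crank '[6,0,0,-2,0, 6,0,0,-3,0, 6,0,0,-3.5,0, 6,0,0,-3.5,0, 6,0,0,-3.5,0, 6,-2,-3.4,-1,0, 6,-2,-3.4,0,0, 6,-2,-3.4,0,0]'
python3 -m crank '[6,-1,-3.4,0,0, 6,0,0,0,0, 6,0,0,0,0, 6,0,0,0,0, 6,0,0,0,0, 6,0,0,0,0, 6,0,0,0,0, 6,0,0,0,0]'
python3 - <<'E'
from rig import optics
import cv2
from h import *
p=optics.get_image('side'); b=p['color'][90:345,110:340]; cv2.imwrite('pics/end.png',cv2.resize(b,None,fx=2.35,fy=2.35,interpolation=3)[:,:,::-1])
for x,y,d,h,dm in ((.56,-.148,.042,.1,.012),(.46,-.149,.042,.088,.012),(.561,-.248,.06,.12,.016),(.461,-.249,.06,.105,.016)): print(((bbox(proj(p,cyl(x,y,d,h,dm,.01)))-[110,90]*2)*2.35).round())
E
```

```text
time_s: 31.75
position: [0.4597, -0.149, 0.0092]
tool_rot: [[1.0, 0.001, -0.002], [0.001, -1.0, 0.001], [-0.002, -0.001, -1.0]]
ft_force: [-0.9, -0.3, -1.0]
grip_width: 0.0411
gripper_force: 41.0
time_s: 32.42
position: [0.4602, -0.1496, 0.0106]
tool_rot: [[1.0, 0.001, 0.0], [0.001, -1.0, -0.0], [0.0, 0.0, -1.0]]
ft_force: [-0.7, -0.1, -0.1]
grip_width: 0.0603
gripper_force: 0.0
time_s: 33.08
position: [0.3993, -0.0468, 0.176]
tool_rot: [[1.0, -0.001, 0.002], [-0.001, -1.0, -0.001], [0.002, 0.001, -1.0]]
ft_force: [-0.5, 0.3, 0.2]
grip_width: 0.06
gripper_force: 0.0
time_s: 33.75
position: [0.3902, -0.0141, 0.1753]
tool_rot: [[1.0, -0.0, -0.0], [-0.0, -1.0, 0.0], [-0.0, -0.0, -1.0]]
ft_force: [-0.3, 0.4, -0.2]
grip_width: 0.0602
gripper_force: 0.0
[287.  97. 323. 175.]
[363. 126. 399. 198.]
[315.  36. 363. 132.]
[386.  65. 437. 153.]
```

View pics/end.png

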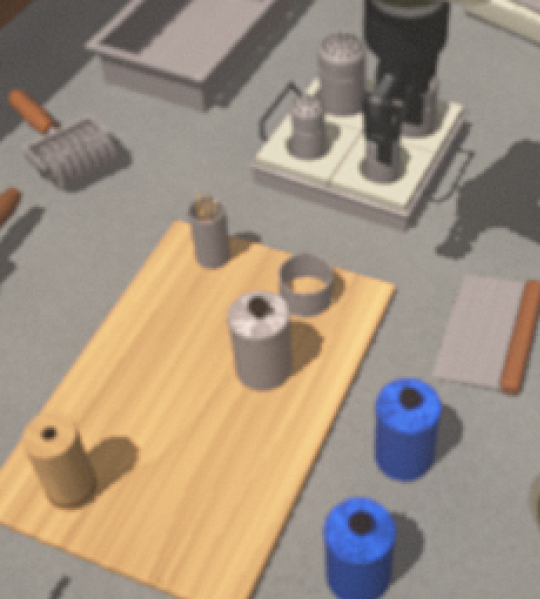

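All four stand in their wells at the expected heights (tops at rows 95 and 34 against predicted 97 and 36 for the two unobscured ones). The jar (260,340) and pot (209,230) haven't moved, and the gripper is clear, so I'm handing in.

```bash
python3 -c "
from rig import env
print(env.close_job())"
```

```text
the job is handed in; nothing more can be done
None
```

I put all four pierced-dome shakers upright in their matching caddy wells, left the jar and pot where they stood, and handed the job in at about 34 s; the last picture confirms the two tall ones' seating height, but the gripper partly hid the two low ones.

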